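Turn the coffee pod tray end for end in its slanted holder

TASK

The half of the coffee pod tray that sticks out of its slanted sleeve is empty. Draw the tray right out, turn it end for end and slide it back in fully home, open side up, so that the half with the red pods sticks out, then let go of it. Do not knock or shift the mug or the jars round it.

Things in the scene. Friction and masses are not known exactly. Their poses are not given: they have to be found in the camera images.
- sleeve: Grey sleeve, fixed on a firm base; its axis rises 28 degrees from level towards the mouth. Origin: middle of the inner floor's edge at the closed lower end, 20 mm above the worktop. +x runs up the slope and out of the mouth, y across, +z square to the inner floor. Inside 53 mm wide (y), 41 mm high (z), 100 mm deep; walls 4 mm.
- sleeve_mouth (a point): Centre of the sleeve's open, brass-rimmed mouth: 100 mm along x from the closed end, 20.5 mm above the inner floor; same axes as the sleeve. It faces along the worktop to the left and away from the robot, where the worktop round x = 0.57, y = -0.035 m is free to lay the tray down.
- tray_center (a point): Centre of an open-topped light wooden tray, 164 mm long (x), 48 mm wide (y), 36 mm high (z), about 0.2 kg, gripped across its width. +x points to its empty end, -x to the end with two red pods, fixed in it below the rim; +z is its open top. At the start it is home in the sleeve, its axes along the sleeve's, pods inside, the last 64 mm sticking out.
- tray_full_end (a point): Middle of the outer face of the tray's end wall on the side of the pods, 82 mm from the tray's centre; same axes as the tray. Divider at the tray's middle, walls 4 mm. In the sleeve the tray rests on the inner floor with 2.5 mm of play on each side and 5 mm above.
- mug: cream-white mug, 86 x 122 x 90 mm high, with a handle; stands loose on the worktop; origin at the centre of its underside
- honey: glass jar of golden honey with a red lid, 65 mm across, 100 mm high; stands loose on the worktop; origin at the centre of its underside
- coffee: glass jar of brown coffee with a dark lid, 65 mm across, 100 mm high; stands loose on the worktop; origin at the centre of its underside
- paprika: spice jar with an orange cap, 40 x 40 x 98 mm; stands loose on the worktop; origin at the centre of its underside

How it is judged:
By the outcome, as a careful person would: the job done as asked, in the order asked, and still so for the second after the job is handed in, with the robot touching nothing.
It also fails if it takes over 64 s, if anything falls off the work surface, if the arm or the gripper's body presses on something with over 40 N, if the wrist force passes 120 N, or if a joint passes its speed limit or range.

ROBOT

A 6-joint arm with a two-finger parallel gripper is mounted at the origin on a cart in front of the work surface, level with it; the furniture and walls round the work are solid. World frame = base frame: x ahead of the robot, y to its left, z up, the work surface at z = 0. Lengths are in m, angles in rad, forces in N, time in s.
With the tool pointing down it reaches from about 0.425 to 0.95 m from the base axis. Payload 3.5 kg.
Tool frame: the origin (TCP) lies on the centre line of the jaws, within the pads' length; the fingertips stand 14 mm ahead of it and the grasp point (between the pads) lies 5 mm behind it (ctrl.finger_overhang is the distance from the TCP to the fingertips, in m); z points along the fingers, y is the line along which they close (so a half turn about z gives the same grasp; the last joint's range is limited). The gripper opens to 85 mm and grips with 20 to 120 N. Pads are 22 mm wide; open, the fingers measure 114 mm over their backs; the gripper's body (76 mm by 85 mm) begins 54 mm behind the grasp point. The pads swing forward as they close: fully open they stand 13 mm farther back than shut.
Start: joints at [-1.385, 0.286, 1.577, -0, 1.279, -0.15], TCP at [0.222, -0.637, 0.219] pointing down, gripper open.
Joint ranges: [-2.77, 2.77], [-0.9, 2.22], [0.21, 2.48], [-1.53, 4.67], [0.24, 2.81], [-2.84, 2.84]. Speed limits (rad/s): [2.79, 2.79, 3.14, 3.14, 3.14, 3.14].

INTERFACE

Orientations are given as a unit quaternion [x, y, z, w].
In Python, from plant import ctrl gives the robot as it stands.
- The arm moves only by the tool send_rows, never from a script. Its argument "moves" is text: rows parted by semicolons, each of 7 numbers parted by spaces: the turn, a rotation vector about the tool's x, y, z in units of 360 degrees (1.0 is 360 degrees), then the shift along the tool's x, y, z in units of 20 cm (1.0 is 20 cm), then the gripper's target within -1 to 1 (fully open at 1, half-way at 0, shut at -1). A call has 1 to 12 rows; each row is the pose to reach, as a shift and turn from the pose commanded when the call began, along the tool's axes at that moment, turning the shorter way round; what a row does not reach only later rows make up. A row lasts 1/8 s, in which the tool goes at most 62.5 mm and 10.7 degrees, less where a joint would pass 70% of its speed; a pose out of reach is approached as far as the arm can. A call with a number of a shift or a turn outside -1 to 1 is refused whole. A call with a gripper value outside its range is refused whole. The fingers move at their own pace and stop on an object; "newtons" is the grip in N (left out, the last holds). Time passes only in rows, so rows that repeat a pose let the fingers close. It gives the time, the measured TCP pose, the force, the opening and the grip force at its end, in the units of the state.
- ctrl.get_state(): the state, without advancing time (a new reading comes with each control period).
- ctrl.read_camera(name): name is "side" or "top" or "wrist"; returns a dict with "image" (384x512x3 uint8, red, green, blue), "fovy" (degrees; the focal length in pixels is half the picture's height over the tangent of half this angle, whatever the lens; pixels are square), "cx", "cy" (the principal point, pixels), "extrinsics" (4x4, takes a point from camera to world coordinates). Camera axes: x right, y up, looking along -z (the intrinsics and any distortion apply to the point x, -y, -z); pixel columns grow to the right and rows downward; lengths in m; the calibration is good to about 2 mm. A picture is of the moment at which its call begins. There is no depth.
- ctrl.sign_off(): hands the job in; it is judged then, once.
The state is a dict: "time": time; "qpos": joint angles; "dq": joint speeds; "joint_efforts": joint torques, N m; "eef_pos": TCP position; "tcp_rot": TCP orientation; "contact_force": force on the tool from outside, world axes, zero at the start; "wrist_torque": the same for the moment, N m; "opening": opening from 0.0 (shut) to 1.0 (fully open); "finger_force": force on a finger pad.
Only numpy, scipy, OpenCV 4.12 (cv2) and the standard library are available. Lean on these libraries where they do the work, as an engineer would, in place of code of your own. Each camera call takes 0.05 s, during which the arm holds its last target. There are 200 camera calls.

## Working session

There is one attempt and no reset: what is moved stays moved. The work goes in short steps, Python scripts to look and compute and a tool call to move; the robot and the scene stay as the last step left them, time stands still between calls to the robot, and variables do not carry over. Pictures are saved under pics/ and viewed, at most 10 in all, crops included, and the job is handed in when it is done.

Besides the shell and the picture viewer there is one more tool, called after "Call:" as name(argument=value, ...), one argument or row to a line, values as JSON. send_rows: Moves the arm, as the interface text tells. Its arguments: {"type":"object","properties":{"moves":{"type":"string"},"newtons":{"type":"number"}},"required":["moves"]}

```bash
mkdir -p pics; ls; python3 - <<'E'
from plant import ctrl
import cv2,numpy as np
np.set_printoptions(precision=4,suppress=True)
for n in("side","top"):
    r=ctrl.read_camera(n);cv2.imwrite(f"pics/{n}0.png",cv2.resize(r["image"][:,:,::-1],(800,600),interpolation=cv2.INTER_CUBIC))
    print(n,{k:v for k,v in r.items() if k!="image"})
print(ctrl.get_state())
E
```

```text
pics
side {'fovy': 47.456351651843484, 'cx': 253.21640252507515, 'cy': 186.32751349628614, 'extrinsics': array([[ 0.8303,  0.3055, -0.4661, -0.0423],
       [-0.5573,  0.4662, -0.6871, -1.1159],
       [ 0.0074,  0.8303,  0.5573,  0.7359],
       [ 0.    ,  0.    ,  0.    ,  1.    ]])}
top {'fovy': 51.00319142561277, 'cx': 257.85674889837975, 'cy': 199.28481671506887, 'extrinsics': array([[-0.0135,  0.9956, -0.0931,  0.4273],
       [-0.9998, -0.0122,  0.0146, -0.2914],
       [ 0.0134,  0.0933,  0.9956,  1.1272],
       [ 0.    ,  0.    ,  0.    ,  1.    ]])}
{'time': 0.1, 'qpos': array([-1.385 ,  0.2871,  1.5781,  0.    ,  1.2786, -0.15  ]), 'dq': array([-0.0015,  0.    , -0.0022, -0.0003, -0.0003,  0.001 ]), 'joint_efforts': array([  0.0006, -40.7293, -29.3698,  -0.0001,   0.0034,  -0.    ]), 'eef_pos': array([ 0.2223, -0.6366,  0.2178]), 'tcp_rot': array([ 0.9859,  0.1671, -0.    , -0.0011]), 'contact_force': array([-0.0495,  0.3941,  0.2379]), 'wrist_torque': array([-0.0267,  0.0312, -0.0323]), 'finger_force': 0.0, 'opening': 0.9978551518942687}
```

View pics/side0.png

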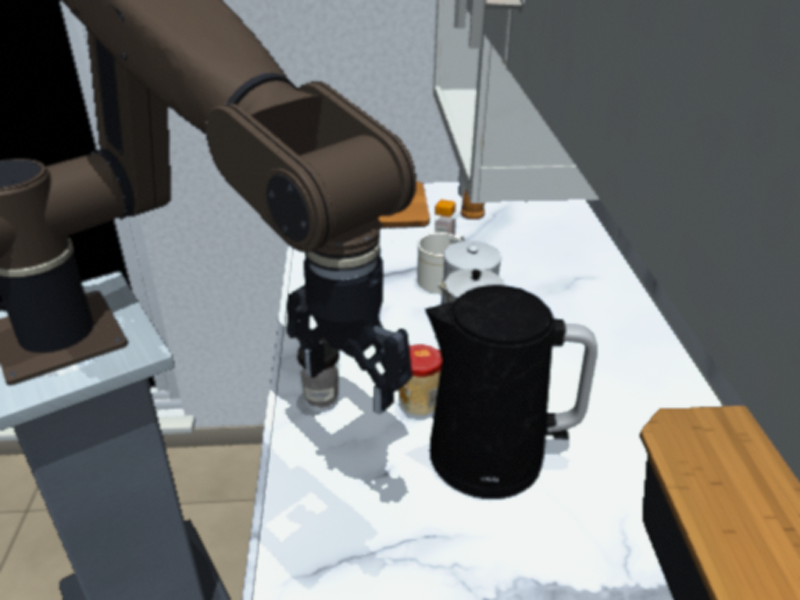

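View pics/top0.png

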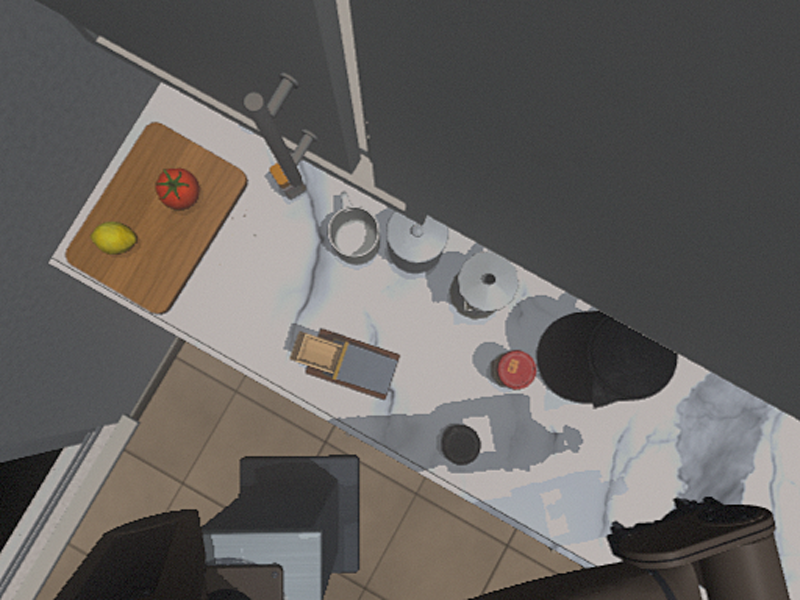

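Side view: sleeve is hidden behind the arm. In the top view (800x600) the sleeve is at (355,362), its brass rim at about x=340, the tray's empty end at (297,350), the mug at (352,235), honey at (516,370), coffee at (461,444) and paprika at (285,177). I'll take an enlarged crop next.

```bash
python3 - <<'E'
from plant import ctrl
import cv2,numpy as np
r=ctrl.read_camera("top");im=r["image"][:,:,::-1]
c=im[200:263,175:265];cv2.imwrite("pics/crop1.png",cv2.resize(c,None,fx=8,fy=8,interpolation=cv2.INTER_CUBIC))
E
```

```text
(no output)
```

View pics/crop1.png

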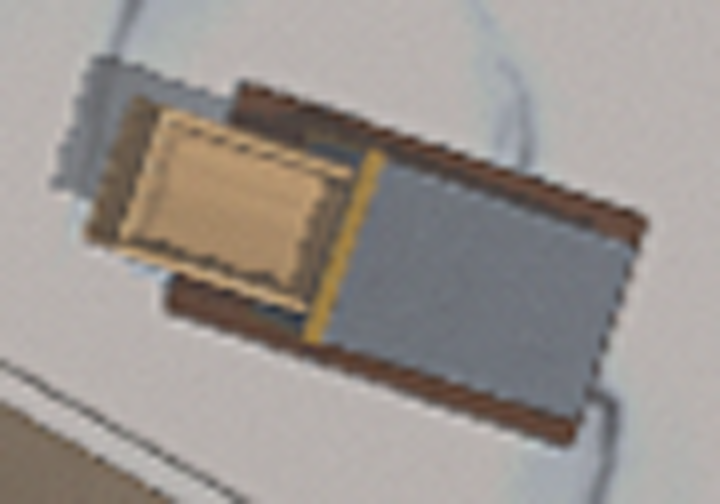

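Crop: brass rim front edge runs (368,150)–(305,340), sleeve roof rear corners (640,238) and (580,415), tray end top corners (163,108) and (117,245), end bottom corners (135,96) and (88,240). I'll fit the pose from these.

```bash
cat > h.py <<'E'
import numpy as np,cv2
from scipy.spatial.transform import Rotation as R
from scipy.optimize import least_squares
np.set_printoptions(precision=4,suppress=True)
def proj(r,P):
    E=r["extrinsics"];f=192/np.tan(np.radians(r["fovy"]/2))
    c=(np.atleast_2d(P)-E[:3,3])@E[:3,:3]
    return np.c_[r["cx"]+f*c[:,0]/-c[:,2], r["cy"]-f*c[:,1]/-c[:,2]]
def unproj(r,u,v,z):
    E=r["extrinsics"];f=192/np.tan(np.radians(r["fovy"]/2))
    d=E[:3,:3]@np.array([(u-r["cx"])/f,-(v-r["cy"])/f,-1]);o=E[:3,3]
    return o+d*(z-o[2])/d[2]
def sleeveR(yaw):
    # x up the slope
    return R.from_euler("ZY",[yaw,-np.radians(28)])
E
python3 - <<'E'
from h import *
from plant import ctrl
r=ctrl.read_camera("top")
c=np.array([[368,150],[305,340],[640,238],[580,415],[163,108],[117,245],[135,96],[88,240]],float)
uv=np.array([175,200])+(c+.5)/8-.5
# image-top side = world +x ; sleeve x ~ +y => left (y+) is -x world -> image bottom
s=-1
P=np.array([[100,s*26.5,45],[100,-s*26.5,45],[0,s*28,45],[0,-s*28,45],[164,s*24,36],[164,-s*24,36],[164,s*24,0],[164,-s*24,0]])/1000
def f(p): return (proj(r,sleeveR(p[2]).apply(P)+[p[0],p[1],.02])-uv).ravel()
o=least_squares(f,[.5,-.15,1.3],loss="soft_l1");print(o.x,np.degrees(o.x[2]));print(o.fun.reshape(-1,2))
print("mouth",sleeveR(o.x[2]).apply([.1,0,.0205])+[*o.x[:2],.02])
for n,u,v,z in[("mug",353,233,.09),("honey",516,369,.1),("coffee",461,444,.1),("pap",285,177,.098),("pot1",417,240,.1),("pot2",487,282,.1),("edgeL",190,340,0),("edgeR",390,450,0)]:
    print(n,unproj(r,u*.64,v*.64,z))
E
```

```text
[ 0.4256 -0.2654  1.2471] 71.45218706124471
[[-0.435   1.3653]
 [ 0.8348 -2.3477]
 [-1.0961  0.8001]
 [-0.1136 -1.006 ]
 [ 0.866  -0.3024]
 [ 0.3994  1.0685]
 [-0.1682 -0.0774]
 [-0.336  -0.1628]]
mouth [ 0.4506 -0.1908  0.085 ]
mug [ 0.6571 -0.2248  0.09  ]
honey [ 0.4268 -0.4896  0.1   ]
coffee [ 0.3077 -0.3972  0.1   ]
pap [ 0.7518 -0.1123  0.098 ]
pot1 [ 0.642  -0.3314  0.1   ]
pot2 [ 0.5704 -0.4459  0.1   ]
edgeL [0.4861 0.0727 0.    ]
edgeR [ 0.2875 -0.2819  0.    ]
```

```bash
cat >> h.py <<'E'
S0=np.array([.4256,-.2654,.02]);YAW=1.2471
def tool_at(p,yaw=None):  # TCP at point p (mm, sleeve axes), tool x = sleeve x, z = -sleeve z
    Rs=sleeveR(YAW if yaw is None else yaw)
    return S0+Rs.apply(np.array(p)/1000), Rs*R.from_euler("x",np.pi)
def rows(targets,st=None):
    from plant import ctrl
    st=ctrl.get_state();p0=np.array(st["eef_pos"]);R0=R.from_quat(st["tcp_rot"])
    for p,Rt in targets:
        rv=(R0.inv()*Rt).as_rotvec()/(2*np.pi);s=R0.inv().apply(np.array(p)-p0)/.2
        print("turn",rv,"shift",s)
E
python3 - <<'E'
from h import *
p,r=tool_at([136,0,110])
print(p,r.as_matrix())
up=np.array([.222,-.637,.33]);r0=R.from_quat([ 0.9859,  0.1671, -0.    , -0.0011])
rows([(up,r0),((up+p)/2,r0),((p),r)])
E
```

```text
[ 0.4474 -0.2005  0.181 ] [[ 0.2808  0.9481  0.1493]
 [ 0.8371 -0.3181  0.4451]
 [ 0.4695  0.     -0.8829]]
turn [0.0001 0.     0.    ] shift [-0.0019 -0.0008 -0.5589]
turn [0.0001 0.     0.    ] shift [ 0.8895 -0.8449 -0.1848]
turn [ 0.0352  0.0721 -0.1421] shift [ 1.781  -1.6889  0.1892]
```

Call:
send_rows(
  moves="0 0 0 0 0 -0.55 1; 0 0 0 0 0 -0.55 1; 0 0 0 0.3 -0.3 -0.55 1; 0 0 0 0.5 -0.5 -0.55 1; 0 0 0 0.7 -0.7 -0.55 1; 0 0 0 0.89 -0.84 -0.55 1; 0 0 0 0.89 -0.84 -0.55 1; 0 0 0 0.89 -0.84 -0.55 1; 0 0 0 0.89 -0.84 -0.55 1",
)

```text
time: 1.32
eef_pos: [0.3344, -0.4211, 0.3288]
tcp_rot: [0.986, 0.166, -0.0, -0.0]
contact_force: [-0.1, -0.2, -0.5]
opening: 1.0
finger_force: 0.0
```

```bash
python3 - <<'E'
from h import *
p,r=tool_at([136,0,110])
rows([(p+[0,0,.1],r),((p),r)])
E
```

```text
turn [ 0.0354  0.0723 -0.1423] shift [ 0.8952 -0.8566  0.2392]
turn [ 0.0354  0.0723 -0.1423] shift [ 0.8954 -0.8564  0.7392]
```

Call:
send_rows(
  moves="0.006 0.012 -0.024 0.2 -0.2 0.05 1; 0.012 0.024 -0.047 0.4 -0.4 0.1 1; 0.018 0.036 -0.071 0.6 -0.6 0.15 1; 0.024 0.048 -0.095 0.75 -0.7 0.2 1; 0.03 0.06 -0.12 0.895 -0.857 0.24 1; 0.035 0.072 -0.142 0.895 -0.857 0.24 1; 0.035 0.072 -0.142 0.895 -0.857 0.45 1; 0.035 0.072 -0.142 0.895 -0.857 0.74 1; 0.035 0.072 -0.142 0.895 -0.857 0.74 1; 0.035 0.072 -0.142 0.895 -0.857 0.74 1",
)

```text
time: 2.58
eef_pos: [0.4483, -0.2006, 0.1829]
tcp_rot: [0.788, 0.566, 0.196, -0.139]
contact_force: [0.6, 0.2, 0.0]
opening: 0.999
finger_force: 0.0
```

```bash
python3 - <<'E'
from h import *
from plant import ctrl
r=ctrl.read_camera("wrist");s=ctrl.read_camera("side")
cv2.imwrite("pics/w1.png",cv2.resize(r["image"][:,:,::-1],(800,600),interpolation=cv2.INTER_CUBIC))
cv2.imwrite("pics/s1.png",cv2.resize(s["image"][90:240,150:350,::-1],(800,600),interpolation=cv2.INTER_CUBIC))
import pickle;pickle.dump(r,open("w1.pkl","wb"))
print(ctrl.get_state()["qpos"],r["extrinsics"],r["fovy"],r["cx"],r["cy"])
x=lambda P:proj(r,S0+sleeveR(YAW).apply(np.array(P)/1000))*1.5625
print(x([[100,30.5,45],[100,-30.5,45],[100,26.5,41],[100,-26.5,41],[164,24,36],[164,-24,36],[0,30.5,45],[0,-30.5,45]]))
E
```

```text
[-0.8544  0.0003  2.0211  0.4233  1.3917 -0.6646] [[ 0.9468  0.3137 -0.0715  0.4433]
 [-0.3217  0.926  -0.1977 -0.2119]
 [ 0.0042  0.2102  0.9777  0.3516]
 [ 0.      0.      0.      1.    ]] 59.82715667783323 261.52517264280226 191.08597147528496
[[340.915  387.0359]
 [472.522  386.5515]
 [350.4345 383.294 ]
 [462.9898 382.8836]
 [352.6031 246.899 ]
 [460.0952 246.6449]
 [348.0729 564.582 ]
 [466.3045 563.9496]]
```

View pics/w1.png

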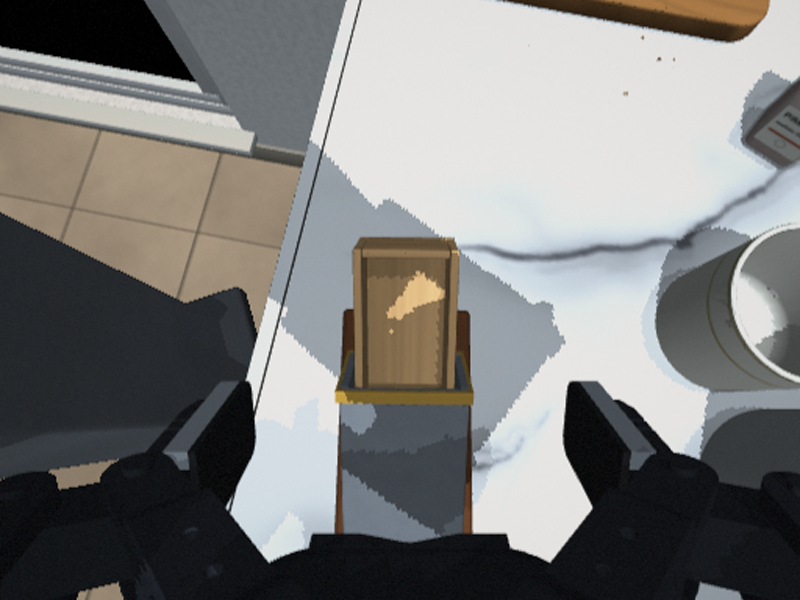

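View pics/s1.png

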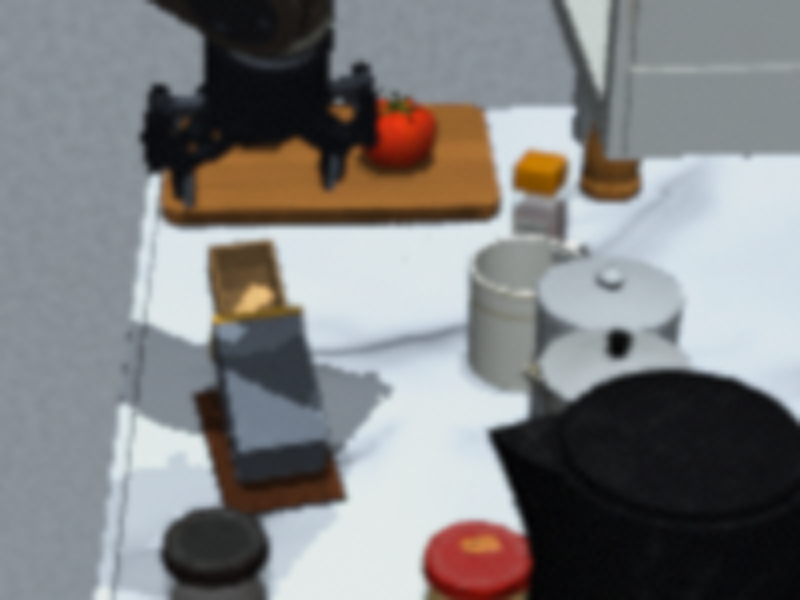

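Wrist view: tray end top corners at about (354,247) and (459,247) against predicted (353,247) and (460,247). The rim is centred at about (404,391) against predicted (407,387), so the fit is good to 1–2 mm. Side crop: the base is a low plate and the tray is clear of it. Next I'll descend and grasp.

```bash
python3 - <<'E'
from h import *
rows([tool_at([137,0,17])])
E
```

```text
turn [0.0009 0.0008 0.0002] shift [-0.0002 -0.0106  0.478 ]
```

Call:
send_rows(
  moves="0 0 0 0 -0.01 0.2 1; 0 0 0 0 -0.01 0.35 1; 0 0 0 0 -0.01 0.45 1; 0 0 0 0 -0.01 0.478 1; 0 0 0 0 -0.01 0.478 1; 0 0 0 0 -0.01 0.478 0; 0 0 0 0 -0.01 0.478 -0.4; 0 0 0 0 -0.01 0.478 -0.4; 0 0 0 0 -0.01 0.478 -0.4; 0 0 0 0 -0.01 0.478 -0.4; 0 0 0 0 -0.01 0.478 -0.4",
  newtons=60,
)

```text
time: 4.05
eef_pos: [0.4606, -0.1569, 0.0976]
tcp_rot: [0.788, 0.567, 0.196, -0.139]
contact_force: [-1.4, -2.2, 5.7]
opening: 0.535
finger_force: 61.7
```

Call:
send_rows(
  moves="0 0 0 0.05 0 0 -1; 0 0 0 0.1 0 -0.002 -1; 0 0 0 0.17 0 -0.004 -1; 0 0 0 0.25 0 -0.005 -1; 0 0 0 0.33 0 -0.005 -1; 0 0 0 0.41 0 -0.005 -1; 0 0 0 0.49 0 -0.005 -1; 0 0 0 0.57 0 -0.005 -1; 0 0 0 0.65 0 -0.005 -1; 0 0 0 0.7 0 -0.005 -1; 0 0 0 0.7 0 -0.005 -1",
  newtons=70,
)

```text
time: 5.42
eef_pos: [0.4996, -0.0388, 0.1633]
tcp_rot: [0.788, 0.567, 0.196, -0.14]
contact_force: [0.7, -0.1, -2.3]
opening: 0.534
finger_force: 71.7
```

```bash
python3 - <<'E'
from h import *
from plant import ctrl
s=ctrl.get_state();print(s["qpos"])
p=np.array(s["eef_pos"]);print("sleeve coords",sleeveR(YAW).inv().apply(p-S0)*1000)
# lay: level tool, tray x azimuth YAW+90deg ; tray centre (.57,-.035); grip 55mm from centre
a=YAW+np.pi/2;rz=R.from_euler("z",a)*R.from_euler("x",np.pi)
c=np.array([.575,-.04,0])+np.array([np.cos(a),np.sin(a),0])*.055
print(c)
rows([(p+[0.03,0.02,.08],rz),(c+[0,0,.12],rz),(c+[0,0,.017],rz)])
E
```

```text
[-0.533  -0.0453  2.1076  0.5063  1.2311 -0.4187]
sleeve coords [277.74     1.9227  14.5697]
[ 0.5229 -0.0225  0.    ]
turn [ 0.0609 -0.0604 -0.2445] shift [ 0.3127  0.1112 -0.2869]
turn [ 0.0609 -0.0604 -0.2445] shift [-0.0002  0.0839  0.2447]
turn [ 0.0609 -0.0604 -0.2445] shift [-0.2407  0.0829  0.7001]
```

Call:
send_rows(
  moves="0 0 0 0.15 0.05 -0.14 -1; 0 0 0 0.31 0.11 -0.29 -1; 0 0 0 0.31 0.11 -0.29 -1; 0.007 -0.007 -0.027 0.31 0.11 -0.29 -1; 0.014 -0.014 -0.055 0.31 0.11 -0.29 -1; 0.021 -0.021 -0.083 0.31 0.11 -0.29 -1; 0.028 -0.028 -0.11 0.31 0.11 -0.29 -1; 0.034 -0.034 -0.137 0.31 0.11 -0.29 -1; 0.041 -0.041 -0.165 0.31 0.11 -0.29 -1; 0.048 -0.048 -0.193 0.31 0.11 -0.29 -1; 0.055 -0.055 -0.22 0.31 0.11 -0.29 -1; 0.061 -0.06 -0.2445 0.31 0.11 -0.29 -1",
)

```text
time: 6.92
eef_pos: [0.5275, -0.0203, 0.2405]
tcp_rot: [0.159, 0.987, 0.0, -0.003]
contact_force: [-0.3, 0.3, -2.1]
opening: 0.535
finger_force: 72.1
```

```bash
python3 - <<'E'
from h import *
from plant import ctrl
s=ctrl.get_state();print(s["qpos"],s["eef_pos"],s["opening"],s["finger_force"],R.from_quat(s["tcp_rot"]).as_matrix())
a=YAW+np.pi/2;rz=R.from_euler("z",a)*R.from_euler("x",np.pi)
c=np.array([.575,-.04,0])+np.array([np.cos(a),np.sin(a),0])*.055
rows([(c+[0,0,.1],rz),(c+[0,0,.022],rz)])
w=ctrl.read_camera("wrist");t=ctrl.read_camera("top")
cv2.imwrite("pics/c2.png",np.hstack([cv2.resize(w["image"],(400,300)),cv2.resize(t["image"][80:280,90:356],(400,300))])[:,:,::-1])
E
```

```text
[-0.2307 -0.0536  1.9092 -0.0001  1.2928 -1.482 ] [ 0.5275 -0.0203  0.2405] 0.535061213375269 72.10350036621094 [[-0.9494  0.3141 -0.0067]
 [ 0.3141  0.9494  0.0015]
 [ 0.0068 -0.0007 -1.    ]]
turn [-0.0001 -0.0011  0.0007] shift [ 0.0137 -0.0173  0.7028]
turn [-0.0001 -0.0011  0.0007] shift [ 0.011  -0.0171  1.0928]
```

View pics/c2.png

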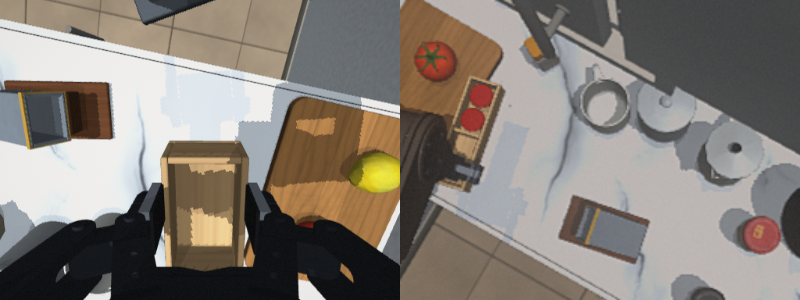

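Left: tray held level and square in the jaws (empty end up at (205,150)), board to the right. Right: pods at (478,107), sleeve empty. I'll lower it now.

Call:
send_rows(
  moves="0 -0.001 0 0.01 -0.017 0.25 -1; 0 -0.001 0 0.01 -0.017 0.5 -1; 0 -0.001 0 0.01 -0.017 0.75 -1; 0 -0.001 0 0.01 -0.017 0.95 -1; 0 -0.001 0 0.01 -0.017 1 -1; 0 -0.001 0 0.01 -0.017 1 -1; 0 -0.001 0 0.01 -0.017 1 -1",
)

```text
time: 7.9
eef_pos: [0.5272, -0.0228, 0.0452]
tcp_rot: [0.162, 0.987, 0.0, 0.004]
contact_force: [0.1, -0.3, -2.0]
opening: 0.535
finger_force: 72.2
```

Call:
send_rows(
  moves="0 0 0 0 0 0.05 -1; 0 0 0 0 0 0.08 -1; 0 0 0 0 0 0.1 -1; 0 0 0 0 0 0.1 -1; 0 0 0 0 0 0.1 -1",
)

```text
time: 8.52
eef_pos: [0.5257, -0.0223, 0.0232]
tcp_rot: [0.162, 0.987, 0.0, 0.002]
contact_force: [-0.2, -0.6, -1.3]
opening: 0.533
finger_force: 72.2
```

Call:
send_rows(
  moves="0 0 0 0 0 0.015 -1; 0 0 0 0 0 0.03 -1; 0 0 0 0 0 0.03 -1; 0 0 0 0 0 0.03 -1",
)

```text
time: 9.02
eef_pos: [0.5256, -0.0223, 0.0172]
tcp_rot: [0.162, 0.987, 0.0, 0.002]
contact_force: [0.5, 0.1, -2.2]
opening: 0.533
finger_force: 72.2
```

Call:
send_rows(
  moves="0 0 0 0 0 0.01 -1; 0 0 0 0 0 0.01 -1; 0 0 0 0 0 0.01 -1",
)

```text
time: 9.4
eef_pos: [0.5259, -0.0223, 0.0153]
tcp_rot: [0.162, 0.987, 0.0, 0.002]
contact_force: [-0.9, -0.5, -1.0]
opening: 0.533
finger_force: 72.3
```

Call:
send_rows(
  moves="0 0 0 0 0 0.008 -1; 0 0 0 0 0 0.008 -1; 0 0 0 0 0 0.008 -1",
)

```text
time: 9.78
eef_pos: [0.5259, -0.0222, 0.015]
tcp_rot: [0.161, 0.987, 0.0, 0.002]
contact_force: [-3.4, 1.0, 8.5]
opening: 0.537
finger_force: 73.3
```

Call:
send_rows(
  moves="0 0 0 0 0 -0.008 1; 0 0 0 0 0 -0.008 1; 0 0 0 0 0 -0.008 1; 0 0 0 0 0 -0.008 1; 0 0 0 0 0 -0.2 1; 0 0 0 0 0 -0.4 1; 0 0 0 0 0 -0.6 1; 0 0 0.02 -0.1 0 -0.6 1; 0 0 0.05 -0.3 0 -0.6 1; 0 0 0.08 -0.55 0 -0.6 1; 0 0 0.11 -0.55 0 -0.6 1; 0 0 0.14 -0.55 0 -0.6 1",
)

```text
time: 11.28
eef_pos: [0.6297, -0.0576, 0.133]
tcp_rot: [0.567, 0.823, 0.001, 0.001]
contact_force: [-0.4, 0.4, -0.0]
opening: 0.997
finger_force: 0.0
```

Call:
send_rows(
  moves="0 0 0.03 0 0 0 1; 0 0 0.06 0 0 0 1; 0 0 0.09 0 0 0 1; 0 0 0.12 0 0 0 1; 0 0 0.15 0 0 0 1; 0 0 0.18 0 0 0 1; 0 0 0.21 0 0 0 1; 0 0 0.24 0 0 0 1; 0 0 0.27 0 0 0 1; 0 0 0.3 0 0 0 1; 0 0 0.33 0 0 0 1; 0 0 0.36 0 0 0 1",
)

```text
time: 12.78
eef_pos: [0.6293, -0.0573, 0.1336]
tcp_rot: [0.988, -0.157, 0.002, -0.0]
contact_force: [-0.3, 0.8, -0.0]
opening: 1.006
finger_force: 0.0
```

```bash
python3 - <<'E'
from h import *
from plant import ctrl
s=ctrl.get_state();print(s["qpos"],s["eef_pos"],R.from_quat(s["tcp_rot"]).as_matrix())
for n in("wrist","top"):
    w=ctrl.read_camera(n)
    cv2.imwrite(f"pics/{n}3.png",cv2.resize(w["image"],(800,600),interpolation=cv2.INTER_CUBIC)[:,:,::-1])
    a=YAW+np.pi/2;ca=np.array([np.cos(a),np.sin(a),0]);n_=np.array([-np.sin(a),np.cos(a),0])
    c=np.array([.5259,-.0222,0])-ca*.0557
    print(c,proj(w,[c+i*ca*.082+j*n_*.024+[0,0,.036] for i in(-1,1) for j in(-1,1)])*1.5625)
E
```

```text
[-0.2516  0.2714  1.7582  0.001   1.1089  1.6336] [ 0.6293 -0.0573  0.1336] [[ 0.9508 -0.3097  0.0032]
 [-0.3097 -0.9508  0.0001]
 [ 0.003  -0.0011 -1.    ]]
[ 0.5787 -0.0399  0.    ] [[357.9603 237.0917]
 [456.6097 237.8172]
 [363.2877 523.3946]
 [447.4661 523.9422]]
[ 0.5787 -0.0399  0.    ] [[251.5195 236.8575]
 [277.4523 245.1497]
 [220.5068 325.5351]
 [246.7808 334.0051]]
```

View pics/wrist3.png

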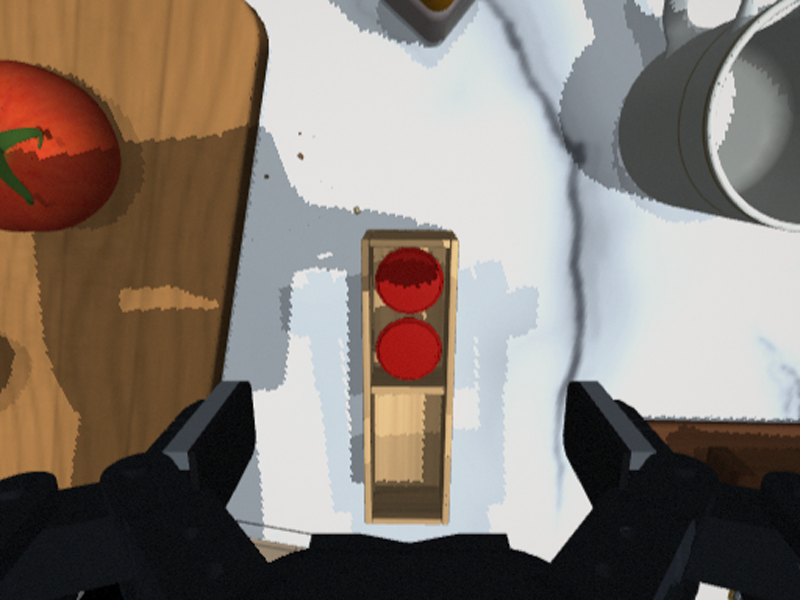

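Wrist view: tray lying flat, open side up, corners (362,240), (458,239), (365,524), (448,524), within 2 mm of prediction, pods at the far end, both fingers clear. I'll descend and grip the pod end.

Call:
send_rows(
  moves="0 0 0 0 0.005 0.25 1; 0 0 0 0 0.005 0.45 1; 0 0 0 0 0.005 0.55 1; 0 0 0 0 0.005 0.58 1; 0 0 0 0 0.005 0.58 1; 0 0 0 0 0.005 0.58 0; 0 0 0 0 0.005 0.58 -1; 0 0 0 0 0.005 0.58 -1; 0 0 0 0 0.005 0.58 -1; 0 0 0 0 0.005 0.58 -1; 0 0 0 0 0.005 0.58 -1",
  newtons=70,
)

```text
time: 14.25
eef_pos: [0.6308, -0.0585, 0.0203]
tcp_rot: [0.988, -0.154, 0.003, -0.0]
contact_force: [-1.3, 0.8, 4.4]
opening: 0.506
finger_force: 70.2
```

Call:
send_rows(
  moves="0 0 0 0 0 -0.2 -1; 0 0 0 0 0 -0.4 -1; 0 0 0 0 0 -0.6 -1; 0 0 0 0 0 -0.8 -1; 0 0 0 0 0 -1 -1; 0 0 0 0 0 -1 -1; 0 0 0 0 0 -1 -1; 0 0 0 0 0 -1 -1",
)

```text
time: 15.25
eef_pos: [0.6274, -0.0579, 0.215]
tcp_rot: [0.988, -0.154, -0.001, -0.0]
contact_force: [0.8, -0.5, -1.7]
opening: 0.506
finger_force: 71.2
```

```bash
python3 - <<'E'
from h import *
from plant import ctrl
s=ctrl.get_state();print(s["qpos"],s["eef_pos"])
p,r=tool_at([295,0,18]);print(p)
rows([(p+[0.04,0.03,.1],r),(p,r)])
E
```

```text
[-0.2533  0.1929  1.696   0.0009  1.2539  1.6258] [ 0.6274 -0.0579  0.215 ]
[ 0.5058 -0.0265  0.1744]
turn [ 0.0601  0.0614 -0.2423] shift [-0.4829 -0.1691 -0.2963]
turn [ 0.0601  0.0614 -0.2423] shift [-0.6272  0.035   0.2037]
```

Call:
send_rows(
  moves="0 0 0 -0.15 -0.05 -0.1 -1; 0 0 0 -0.3 -0.1 -0.2 -1; 0.006 0.006 -0.024 -0.48 -0.17 -0.3 -1; 0.012 0.012 -0.049 -0.48 -0.17 -0.3 -1; 0.018 0.018 -0.073 -0.48 -0.17 -0.3 -1; 0.024 0.024 -0.097 -0.48 -0.17 -0.3 -1; 0.03 0.03 -0.121 -0.48 -0.17 -0.3 -1; 0.036 0.037 -0.145 -0.48 -0.17 -0.3 -1; 0.042 0.043 -0.17 -0.48 -0.17 -0.3 -1; 0.048 0.049 -0.194 -0.48 -0.17 -0.3 -1; 0.054 0.055 -0.218 -0.48 -0.17 -0.3 -1; 0.06 0.061 -0.242 -0.48 -0.17 -0.3 -1",
)

```text
time: 16.75
eef_pos: [0.5466, 0.0033, 0.2756]
tcp_rot: [0.787, 0.568, 0.196, -0.141]
contact_force: [-0.4, -0.0, -1.9]
opening: 0.503
finger_force: 72.6
```

```bash
python3 - <<'E'
from h import *
from plant import ctrl
s=ctrl.get_state();print(s["qpos"],s["eef_pos"])
inv=sleeveR(YAW).inv()
for q in([0.4606,-.1569,.0976],[0.4996,-.0388,.1633]): print(inv.apply(np.array(q)-S0)*1000)
print((inv*R.from_quat([0.788,0.567,0.196,-0.139])).as_matrix())
# refine sleeve yaw/lateral from first wrist view: centre of roof per row
import pickle
r=pickle.load(open("w1.pkl","rb"));im=r["image"].astype(int)
for v in(248,252,254,256,262,270,280):
    row=im[v,205:315];print(v,[tuple(x) for x in row[6:17]],"|",[tuple(x) for x in row[88:102]])
E
```

```text
[-0.4142 -0.0796  1.9254  0.4966  1.3706 -0.2132] [0.5466 0.0033 0.2756]
[137.085    1.3286  14.998 ]
[277.7428   1.9185  14.6188]
[[ 1.      0.0011 -0.0034]
 [ 0.0011 -1.     -0.003 ]
 [-0.0034  0.003  -1.    ]]
248 [(np.int64(231), np.int64(230), np.int64(229)), (np.int64(232), np.int64(230), np.int64(229)), (np.int64(232), np.int64(230), np.int64(229)), (np.int64(224), np.int64(221), np.int64(217)), (np.int64(113), np.int64(100), np.int64(74)), (np.int64(82), np.int64(66), np.int64(28)), (np.int64(75), np.int64(61), np.int64(32)), (np.int64(60), np.int64(62), np.int64(63)), (np.int64(63), np.int64(66), np.int64(68)), (np.int64(63), np.int64(66), np.int64(69)), (np.int64(63), np.int64(65), np.int64(66))] | [(np.int64(39), np.int64(42), np.int64(45)), (np.int64(38), np.int64(42), np.int64(46)), (np.int64(58), np.int64(63), np.int64(69)), (np.int64(56), np.int64(61), np.int64(67)), (np.int64(55), np.int64(60), np.int64(65)), (np.int64(58), np.int64(64), np.int64(69)), (np.int64(67), np.int64(65), np.int64(56)), (np.int64(77), np.int64(65), np.int64(35)), (np.int64(81), np.int64(66), 
[... 6468 characters left out ...]
64(86), np.int64(92)), (np.int64(77), np.int64(83), np.int64(90))] | [(np.int64(70), np.int64(77), np.int64(84)), (np.int64(71), np.int64(76), np.int64(84)), (np.int64(71), np.int64(77), np.int64(84)), (np.int64(63), np.int64(67), np.int64(74)), (np.int64(62), np.int64(67), np.int64(73)), (np.int64(59), np.int64(64), np.int64(70)), (np.int64(46), np.int64(33), np.int64(25)), (np.int64(51), np.int64(31), np.int64(20)), (np.int64(69), np.int64(63), np.int64(61)), (np.int64(114), np.int64(120), np.int64(127)), (np.int64(115), np.int64(122), np.int64(128)), (np.int64(115), np.int64(121), np.int64(127)), (np.int64(116), np.int64(121), np.int64(126)), (np.int64(114), np.int64(120), np.int64(126))]
```

```bash
sed -i 's/^S0=.*/YAW=1.2471;S0=np.array([.4256,-.2654,.02])+sleeveR(YAW).apply([0,.0013,0])/' h.py; python3 - <<'E'
from h import *
p,r=tool_at([270,0,23]);rows([(p,r)])
E
```

```text
turn [-0.      0.0001  0.0005] shift [-0.5438 -0.1543  0.3255]
```

Call:
send_rows(
  moves="0 0 0 -0.14 -0.05 0.1 -1; 0 0 0 -0.3 -0.1 0.2 -1; 0 0 0 -0.45 -0.15 0.3 -1; 0 0 0 -0.544 -0.154 0.325 -1; 0 0 0 -0.544 -0.154 0.325 -1; 0 0 0 -0.544 -0.154 0.325 -1; 0 0 0 -0.544 -0.154 0.325 -1",
)

```text
time: 17.62
eef_pos: [0.4982, -0.0491, 0.17]
tcp_rot: [0.788, 0.567, 0.197, -0.139]
contact_force: [0.0, -1.0, -1.1]
opening: 0.506
finger_force: 72.6
```

```bash
python3 - <<'E'
from h import *
from plant import ctrl
s=ctrl.get_state();p=np.array(s["eef_pos"]);Rs=sleeveR(YAW)
print(Rs.inv().apply(p-S0)*1000,(Rs.inv()*R.from_quat(s["tcp_rot"])*R.from_euler("x",np.pi)).as_rotvec()*57.3)
w=ctrl.read_camera("top");sd=ctrl.read_camera("side");wr=ctrl.read_camera("wrist")
a=cv2.resize(w["image"][180:260,170:277],(400,300),interpolation=cv2.INTER_CUBIC)
b=cv2.resize(sd["image"][120:210,170:290],(400,300),interpolation=cv2.INTER_CUBIC)
c=cv2.resize(wr["image"],(400,300));d=cv2.resize(wr["image"][200:380,150:390],(400,300),interpolation=cv2.INTER_CUBIC)
cv2.imwrite("pics/c4.png",np.vstack([np.hstack([a,b]),np.hstack([c,d])])[:,:,::-1])
E
```

```text
[271.9086  -1.3684  25.3086] [-0.2808  0.1036  0.0811]
```

View pics/c4.png

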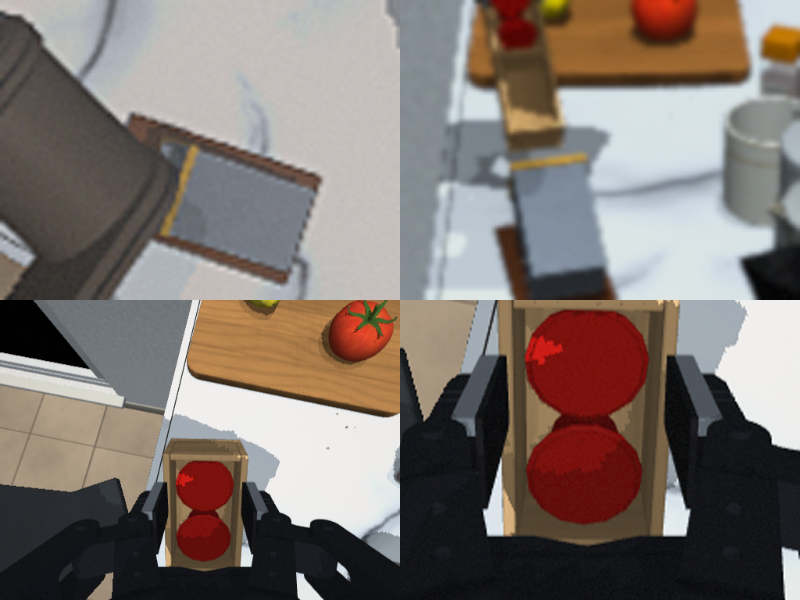

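Side crop (top right): the tray's empty end, near (535,145), is just above the brass rim, near (548,158), open side up. I'll compare with projected predictions.

```bash
python3 - <<'E'
from h import *
from plant import ctrl
s=ctrl.get_state();p=np.array(s["eef_pos"]);Rs=sleeveR(YAW);q=Rs.inv().apply(p-S0)*1000;print(q)
sd=ctrl.read_camera("side")
def sh(P):return (proj(sd,S0+Rs.apply(np.array(P)/1000))-[170,120])*400/120+[400,0]
x=q[0]-136;z=q[2]-20.3
print("rim",sh([[100,31,45.5],[100,-31,45.5],[0,30.5,45],[0,-30.5,45]]))
print("tray lead top/bottom",sh([[x,q[1]+24,z+36],[x,q[1]-24,z+36],[x,q[1]+24,z],[x,q[1]-24,z]]))
b=cv2.resize(sd["image"][145:190,195:235],(533,600),interpolation=cv2.INTER_CUBIC);cv2.imwrite("pics/c5.png",b[:,:,::-1])
print("in c5:",(sh([[100,31,45.5],[100,-31,45.5],[x,q[1]+24,z+36],[x,q[1]-24,z+36],[x,q[1]+24,z],[x,q[1]-24,z]])-[400,0])*.3*13.33-np.array([25,25])*13.33)
E
```

```text
[271.7628  -1.1588  25.1675]
rim [[508.6281 161.7087]
 [582.323  151.8706]
 [531.7023 268.7808]
 [606.6762 257.4879]]
tray lead top/bottom [[510.4936 127.1174]
 [566.6695 119.917 ]
 [509.1892 149.5518]
 [563.987  142.3389]]
in c5: [[101.1539 313.4233]
 [395.8595 274.0806]
 [108.614  175.0926]
 [333.2613 146.2981]
 [103.3976 264.8076]
 [322.5341 235.9634]]
```

View pics/c5.png

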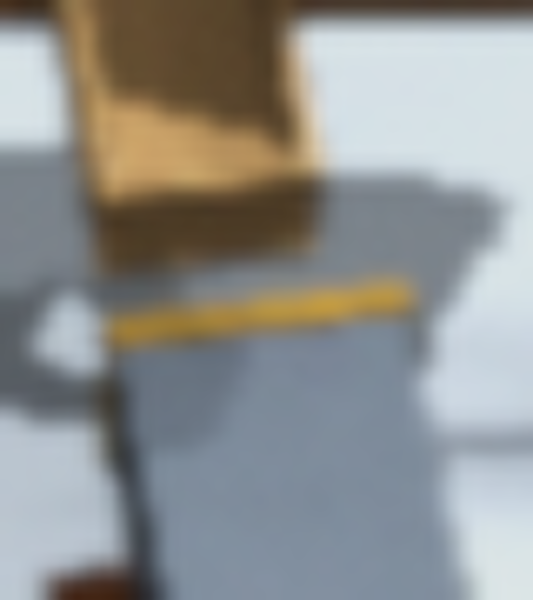

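Side close-up: rim corners at (105,322) and (413,283), tray lead bottom corners at (100,272) and (315,245). Against prediction, the lead end sits about 3 mm too far to +y relative to the mouth. I'll check numerically in the wrist view whether the tray is yawed in the grip.

```bash
python3 - <<'E'
from h import *
from plant import ctrl
s=ctrl.get_state();p=np.array(s["eef_pos"]);Rt=R.from_quat(s["tcp_rot"])
w=ctrl.read_camera("wrist");hsv=cv2.cvtColor(w["image"],cv2.COLOR_RGB2HSV)
m=((hsv[:,:,0]<25)&(hsv[:,:,1]>70)&(hsv[:,:,2]>60)).astype(np.uint8)
n,l,st,_=cv2.connectedComponentsWithStats(m)
k=1+np.argmax([st[i,4] if 200<st[i,0]+st[i,2]/2<330 else 0 for i in range(1,n)]);print(st[k])
# predicted top edges with tray aligned to the tool (tray axis x = -tool x; pod end at +tool x)
def e(yaw,y):
    P=[Rt.apply([x*np.cos(yaw)-y*np.sin(yaw),y*np.cos(yaw)+x*np.sin(yaw),.0203-.036])+p for x in(.027,-.03)]
    return proj(w,P)
for yaw in(0,np.radians(1.5)): print(yaw,e(yaw,-.024).ravel(),e(yaw,.024).ravel())
for v in list(range(190,240,6))+list(range(300,345,6)):
    c=np.where(l[v]==k)[0];print(v,c.min() if len(c) else None,c.max() if len(c) else None,end=" ; ")
E
```

```text
[  208   178   110   169 16226]
0 [207.185  194.9846 212.5045 308.6925] [317.5542 194.8439 312.2737 308.5185]
0.026179938779914945 [208.7677 193.6149 210.833  307.5426] [319.0925 196.2466 310.575  309.6343]
190 213 311 ; 196 209 315 ; 202 209 317 ; 208 209 316 ; 214 209 316 ; 220 209 315 ; 226 209 315 ; 232 210 314 ; 238 214 309 ; 300 211 309 ; 306 212 309 ; 312 212 308 ; 318 212 308 ; 324 212 307 ; 330 212 307 ; 336 212 307 ; 342 237 287 ;
```

The tray is yawed about 1.2° in the grip, which agrees with the side view. I'll compensate with the tool.

Call:
send_rows(
  moves="0 0 -0.0033 0 -0.0045 0.012 -1; 0 0 -0.0033 0 -0.0045 0.012 -1; 0 0 -0.0033 0 -0.0045 0.012 -1; 0 0 -0.0033 0 -0.0045 0.012 -1",
)

```text
time: 18.38
eef_pos: [0.4972, -0.048, 0.1671]
tcp_rot: [0.782, 0.574, 0.198, -0.137]
contact_force: [-0.7, -0.9, -2.4]
opening: 0.504
finger_force: 72.6
```

```bash
cat >> h.py <<'E'
def where():
    from plant import ctrl
    s=ctrl.get_state();p=np.array(s["eef_pos"]);Rs=sleeveR(YAW);Rt=R.from_quat(s["tcp_rot"])
    print("sleeve pos",Rs.inv().apply(p-S0)*1000,"rot",(Rs.inv()*Rt*R.from_euler("x",np.pi)).as_rotvec()*57.3,"F sleeve",Rs.inv().apply(s["contact_force"]),"open",s["opening"])
    print("sleeve -x 10mm:",Rt.inv().apply(Rs.apply([-.01,0,0]))/.2)
E
python3 - <<'E'
from h import *
where()
E
```

```text
sleeve pos [271.1787  -0.0037  22.3907] rot [-0.2294  0.0908  1.1879] F sleeve [-2.0752  0.3826 -1.6586] open 0.5038119919720618
sleeve -x 10mm: [-0.05   -0.001   0.0001]
```

Call:
send_rows(
  moves="0 0 0 -0.06 -0.001 0 -1; 0 0 0 -0.12 -0.002 0 -1; 0 0 0 -0.17 -0.003 0 -1; 0 0 0 -0.21 -0.004 0 -1; 0 0 0 -0.25 -0.005 0 -1; 0 0 0 -0.25 -0.005 0 -1; 0 0 0 -0.25 -0.005 0 -1",
)

```text
time: 19.25
eef_pos: [0.4879, -0.081, 0.1531]
tcp_rot: [0.779, 0.572, 0.212, -0.146]
contact_force: [5.9, 27.1, 25.7]
opening: 0.505
finger_force: 76.8
```

```bash
python3 - <<'E'
from h import *
where()
E
```

```text
sleeve pos [234.2879  -1.7005  26.1571] rot [-0.308  -1.779   1.1349] F sleeve [36.3826  3.0356  9.732 ] open 0.5051202341913678
sleeve -x 10mm: [-0.05   -0.001  -0.0016]
```

```bash
python3 - <<'E'
from h import *
from plant import ctrl
s=ctrl.get_state();Rs=sleeveR(YAW)
print("torque sleeve",Rs.inv().apply(s["wrist_torque"]))
sd=ctrl.read_camera("side")
b=cv2.resize(sd["image"][140:195,190:245],(600,600),interpolation=cv2.INTER_CUBIC);cv2.imwrite("pics/c6.png",b[:,:,::-1])
E
```

```text
torque sleeve [ 0.7729 -6.0604 -0.4989]
```

View pics/c6.png

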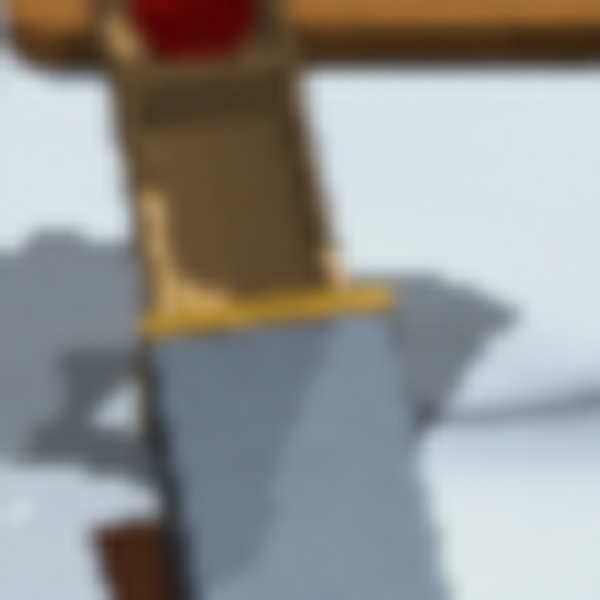

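Side close-up of the jam: rim from (148,325) to (392,300). The tray meets the rim with its outline at x=150–345, leaning to the left (+y). I'll compare with the projection.

```bash
python3 - <<'E'
from h import *
from plant import ctrl
s=ctrl.get_state();p=np.array(s["eef_pos"]);Rt=R.from_quat(s["tcp_rot"]);Rs=sleeveR(YAW)
sd=ctrl.read_camera("side")
f=lambda P:(proj(sd,P)-[190,140])*600/55
print("rim top",f(S0+Rs.apply(np.array([[100,30.5,45],[100,-30.5,45],[0,30.5,45],[0,-30.5,45]])/1000)))
yaw=np.radians(1.2)
Y=R.from_euler("z",yaw)
for x in(-134,-70,28):
  P=np.array([[x,-24,20.3-36],[x,24,20.3-36],[x,-24,20.3],[x,24,20.3]])/1000
  print(x,f(p+Rt.apply(Y.apply(P))).round(0).tolist(), (Rs.inv().apply(p+Rt.apply(Y.apply(P))-S0)*1000).round(1).tolist())
E
```

```text
rim top [[139.2353 311.8076]
 [376.444  280.1293]
 [212.844  661.4643]
 [458.2131 624.5059]]
-134 [[170.0, 323.0], [355.0, 298.0], [164.0, 391.0], [345.0, 365.0]] [[99.9, 22.5, 37.6], [99.8, -25.5, 37.8], [101.0, 22.4, 1.6], [100.9, -25.6, 1.8]]
-70 [[125.0, 110.0], [307.0, 87.0], [121.0, 181.0], [299.0, 158.0]] [[163.8, 22.5, 39.5], [163.8, -25.5, 39.8], [164.9, 22.3, 3.5], [164.9, -25.7, 3.8]]
28 [[61.0, -200.0], [238.0, -219.0], [59.0, -123.0], [232.0, -143.0]] [[261.8, 22.4, 42.6], [261.7, -25.6, 42.8], [262.9, 22.2, 6.6], [262.8, -25.8, 6.8]]
```

Call:
send_rows(
  moves="0 0 0 0.1 0 0 -1; 0 0 0 0.1 0 0 -1; 0 0 0 0.1 0 0 -1; 0 0 0 0.1 0 0 -1; 0 0 0 0.1 0 0 -1",
)

```text
time: 19.98
eef_pos: [0.4881, -0.0734, 0.1525]
tcp_rot: [0.783, 0.574, 0.198, -0.138]
contact_force: [0.7, 0.9, -1.7]
opening: 0.507
finger_force: 72.6
```

```bash
cat >> h.py <<'E'
def grip():
    # fit tray pose in the grip from the wrist view: pod-end top corners and upper side edges
    from plant import ctrl
    s=ctrl.get_state();p=np.array(s["eef_pos"]);Rt=R.from_quat(s["tcp_rot"])
    w=ctrl.read_camera("wrist");hsv=cv2.cvtColor(w["image"],cv2.COLOR_RGB2HSV)
    m=((hsv[:,:,0]<25)&(hsv[:,:,1]>70)&(hsv[:,:,2]>60)).astype(np.uint8)
    n,l,st,_=cv2.connectedComponentsWithStats(m)
    k=1+np.argmax([st[i,4] if 200<st[i,0]+st[i,2]/2<330 else 0 for i in range(1,n)])
    for v in(202,208,214,220,226,306,312,318,324,330):
        c=np.where(l[v]==k)[0];print(v,c.min(),c.max(),end=" ; ")
    print("box",st[k])
    for pitch in(0,1,2):
        f=lambda X:proj(w,p+Rt.apply(R.from_euler("y",pitch,degrees=True).apply(np.array(X)/1000))).round(1).tolist()
        print(pitch,"top corners",f([[28,-24,-15.7],[28,24,-15.7]]),"bottom",f([[28,-24,20.3],[28,24,20.3]]))
E
python3 - <<'E'
from h import *
from plant import ctrl
where();grip();s=ctrl.get_state();print(sleeveR(YAW).inv().apply(s["wrist_torque"]))
# rim rows in the side view without looking: brass pixels
for n,box in(("side",(150,200,190,245)),):
    r=ctrl.read_camera(n);im=r["image"];h=cv2.cvtColor(im,cv2.COLOR_RGB2HSV)
    y0,y1,x0,x1=box;m=(h[y0:y1,x0:x1,0]>15)&(h[y0:y1,x0:x1,0]<28)&(h[y0:y1,x0:x1,1]>140)&(h[y0:y1,x0:x1,2]>120)
    v,u=np.where(m);v+=y0;u+=x0;print(u.min(),u.max(),[(c,v[u==c].min(),v[u==c].max()) for c in sorted(set(u))[::4]])
    Rs=sleeveR(YAW);print(proj(r,S0+Rs.apply(np.array([[100,31,45],[100,-31,45]])/1000)))
E
```

```text
sleeve pos [240.4549   0.5351  22.1866] rot [-0.2026  0.0841  1.1177] F sleeve [ 0.1408 -0.3702 -1.9712] open 0.5067440928914999
sleeve -x 10mm: [-0.05   -0.001   0.0001]
202 209 317 ; 208 209 316 ; 214 209 316 ; 220 209 315 ; 226 209 315 ; 306 212 309 ; 312 212 308 ; 318 212 308 ; 324 212 307 ; 330 212 307 ; box [  209   178   109   169 16213]
0 top corners [[207.1, 192.8], [317.7, 192.7]] bottom [[217.5, 174.4], [306.7, 174.2]]
1 top corners [[207.0, 193.7], [317.8, 193.6]] bottom [[217.4, 173.9], [306.9, 173.8]]
2 top corners [[206.8, 194.7], [318.0, 194.5]] bottom [[217.2, 173.5], [307.0, 173.4]]
[-0.0211  0.2745  0.0119]
203 224 [(np.int64(203), np.int64(169), np.int64(169)), (np.int64(207), np.int64(168), np.int64(169)), (np.int64(211), np.int64(167), np.int64(169)), (np.int64(215), np.int64(167), np.int64(168)), (np.int64(219), np.int64(166), np.int64(168)), (np.int64(223), np.int64(167), np.int64(167))]
[[202.583  168.6064]
 [224.6836 165.655 ]]
```

Call:
send_rows(
  moves="0 0 0 0 0.004 -0.015 -1; 0 0 0 0 0.004 -0.015 -1; 0 0 0 0 0.004 -0.015 -1; 0 0 0 -0.03 0.003 -0.015 -1; 0 0 0 -0.06 0.002 -0.015 -1; 0 0 0 -0.08 0.002 -0.015 -1; 0 0 0 -0.08 0.002 -0.015 -1; 0 0 0 -0.08 0.002 -0.015 -1",
)

```text
time: 21.08
eef_pos: [0.4841, -0.0879, 0.1482]
tcp_rot: [0.782, 0.574, 0.198, -0.137]
contact_force: [1.1, 0.6, -2.5]
opening: 0.503
finger_force: 72.6
```

```bash
python3 - <<'E'
from h import *
where()
E
```

```text
sleeve pos [225.1819  -0.3454  25.4595] rot [-0.2278  0.0846  1.1825] F sleeve [-0.3591 -0.8639 -2.604 ] open 0.5028027864820008
sleeve -x 10mm: [-0.05   -0.001   0.0001]
```

It entered freely with 3 mm more height. Continuing.

Call:
send_rows(
  moves="0 0 0 -0.05 -0.001 0 -1; 0 0 0 -0.1 -0.002 0 -1; 0 0 0 -0.15 -0.003 0 -1; 0 0 0 -0.2 -0.004 0 -1; 0 0 0 -0.2 -0.004 0 -1; 0 0 0 -0.2 -0.004 0 -1",
)

```text
time: 21.82
eef_pos: [0.4729, -0.1215, 0.1295]
tcp_rot: [0.782, 0.574, 0.198, -0.137]
contact_force: [0.2, 0.2, -3.0]
opening: 0.507
finger_force: 72.6
```

```bash
python3 - <<'E'
from h import *
where()
E
```

```text
sleeve pos [185.1623  -0.3916  25.5457] rot [-0.2315  0.0774  1.1724] F sleeve [-1.1844 -0.0769 -2.7967] open 0.5071622090570287
sleeve -x 10mm: [-0.05   -0.001   0.0001]
```

Call:
send_rows(
  moves="0 0 0 -0.05 -0.001 0 -1; 0 0 0 -0.1 -0.002 0 -1; 0 0 0 -0.15 -0.003 0 -1; 0 0 0 -0.19 -0.004 0 -1; 0 0 0 -0.22 -0.0045 0 -1; 0 0 0 -0.22 -0.0045 0 -1; 0 0 0 -0.22 -0.0045 0 -1",
)

```text
time: 22.7
eef_pos: [0.4606, -0.1582, 0.1089]
tcp_rot: [0.782, 0.574, 0.198, -0.137]
contact_force: [-0.4, -0.7, -1.6]
opening: 0.506
finger_force: 72.6
```

```bash
python3 - <<'E'
from h import *
where()
E
```

```text
sleeve pos [141.2837  -0.404   25.6018] rot [-0.2291  0.0826  1.1937] F sleeve [-1.44    0.139  -1.0144] open 0.5062312330217374
sleeve -x 10mm: [-0.05   -0.001   0.0001]
```

Push gently to the stop (about 5 mm more, plus 3 mm for force).

Call:
send_rows(
  moves="0 0 0 -0.015 0 0 -1; 0 0 0 -0.03 -0.001 0.005 -1; 0 0 0 -0.045 -0.001 0.008 -1; 0 0 0 -0.045 -0.001 0.008 -1; 0 0 0 -0.045 -0.001 0.008 -1",
)

```text
time: 23.32
eef_pos: [0.4601, -0.1617, 0.1054]
tcp_rot: [0.781, 0.573, 0.203, -0.14]
contact_force: [5.0, 11.7, 4.8]
opening: 0.506
finger_force: 72.5
```

```bash
python3 - <<'E'
from h import *
where()
E
```

```text
sleeve pos [136.6337  -0.9941  24.1009] rot [-0.2705 -0.5571  1.1625] F sleeve [13.4316 -1.0026 -1.6582] open 0.5061994651371798
sleeve -x 10mm: [-0.05   -0.001  -0.0005]
```

Call:
send_rows(
  moves="0 0 0 0 0 0.008 -1; 0 0 0 0 0 0.016 -1; 0 0 0 0 0 0.022 -1; 0 0 0 0 0 0.022 -1",
)

```text
time: 23.82
eef_pos: [0.4611, -0.1597, 0.1024]
tcp_rot: [0.781, 0.573, 0.203, -0.14]
contact_force: [3.6, 10.4, 8.5]
opening: 0.504
finger_force: 74.3
```

```bash
python3 - <<'E'
from h import *
where()
E
```

```text
sleeve pos [137.1481  -1.2948  20.3956] rot [-0.2849 -0.6049  1.1641] F sleeve [13.6827 -0.1206  2.3677] open 0.5039081340728289
sleeve -x 10mm: [-0.05   -0.001  -0.0005]
```

Call:
send_rows(
  moves="0 0 0 0.01 0 0 0.3; 0 0 0 0.012 0 0 0.6; 0 0 0 0.012 0 0 1; 0 0 0 0.012 0 0 1; 0 0 0 0.012 0 0 1; 0 0 0 0.012 0 -0.15 1; 0 0 0 0.012 0 -0.3 1; 0 0 0 0.012 0 -0.47 1; 0 0 0 0.012 0 -0.47 1; 0 0 0 0.012 0 -0.47 1",
)

```text
time: 25.08
eef_pos: [0.4448, -0.2022, 0.1825]
tcp_rot: [0.782, 0.574, 0.198, -0.138]
contact_force: [-0.1, 0.2, -0.4]
opening: 1.006
finger_force: 0.0
```

```bash
python3 - <<'E'
from h import *
from plant import ctrl
where()
w=ctrl.read_camera("wrist");Rs=sleeveR(YAW)
print("pred",proj(w,S0+Rs.apply(np.array([[164,24,36],[164,-24,36],[164,24,0],[164,-24,0],[100,31,45],[100,-31,45]])/1000)))
h=cv2.cvtColor(w["image"],cv2.COLOR_RGB2HSV)
wood=((h[:,:,0]<25)&(h[:,:,1]>70)&(h[:,:,2]>60))
br=(h[:,:,0]>15)&(h[:,:,0]<28)&(h[:,:,1]>140)&(h[:,:,2]>60)
for v in range(140,262,4):
    c=np.where(wood[v,205:325])[0]+205
    red=((h[v,205:325,0]<8)|(h[v,205:325,0]>172))&(h[v,205:325,1]>180)
    print(v,(c.min(),c.max(),len(c)) if len(c) else None,red.sum(),br[v,205:325].sum(),end=" ; ")
E
```

```text
sleeve pos [134.622    0.6282 112.4731] rot [-0.157   0.0505  1.1509] F sleeve [-0.0272  0.1786 -0.4492] open 1.0056612723149443
sleeve -x 10mm: [-0.05  -0.001  0.   ]
pred [[228.9388 153.7831]
 [297.6191 155.0429]
 [232.962  146.4261]
 [292.7579 147.5355]
 [218.792  243.398 ]
 [304.3164 244.7503]]
140 None 0 0 ; 144 None 0 0 ; 148 None 0 0 ; 152 (np.int64(234), np.int64(295), 62) 0 0 ; 156 (np.int64(232), np.int64(297), 66) 0 0 ; 160 (np.int64(232), np.int64(298), 67) 0 0 ; 164 (np.int64(232), np.int64(298), 66) 25 0 ; 168 (np.int64(232), np.int64(297), 65) 35 0 ; 172 (np.int64(232), np.int64(297), 66) 41 0 ; 176 (np.int64(232), np.int64(297), 65) 45 0 ; 180 (np.int64(232), np.int64(297), 65) 47 0 ; 184 (np.int64(232), np.int64(297), 66) 47 0 ; 188 (np.int64(232), np.int64(296), 65) 46 0 ; 192 (np.int64(232), np.int64(296), 65) 45 0 ; 196 (np.int64(225), np.int64(296), 69) 39 0 ; 200 (np.int64(224), np.int64(301), 78) 33 0 ; 204 (np.int64(224), np.int64(301), 78) 22 0 ; 208 (np.int64(223), np.int64(301), 78) 0 0 ; 212 (np.int64(223), np.int64(301), 79) 20 0 ; 216 (np.int64(223), np.int64(301), 78) 32 0 ; 220 (np.int64(223), np.int64(301), 78) 40 6 ; 224 (np.int64(222), np.int64(301), 75) 43 5 ; 228 (np.int64(223), np.int64(301), 68) 46 3 ; 232 (np.int64(221), np.int64(301), 69) 45 5 ; 236 (np.int64(220), np.int64(302), 69) 44 2 ; 240 (np.int64(219), np.int64(303), 69) 41 2 ; 244 (np.int64(218), np.int64(304), 49) 29 4 ; 248 (np.int64(218), np.int64(305), 88) 0 88 ; 252 (np.int64(217), np.int64(305), 89) 0 88 ; 256 (np.int64(219), np.int64(302), 7) 0 0 ; 260 (np.int64(219), np.int64(219), 1) 0 0 ;
```

```bash
python3 - <<'E'
from h import *
from plant import ctrl
import pickle
Rs=sleeveR(YAW)
for w in(pickle.load(open("w1.pkl","rb")),ctrl.read_camera("wrist")):
    h=cv2.cvtColor(w["image"],cv2.COLOR_RGB2HSV)
    wood=(h[:,:,0]<25)&(h[:,:,1]>70)&(h[:,:,2]>60)
    br=(h[:,:,0]>15)&(h[:,:,0]<28)&(h[:,:,1]>140)&(h[:,:,2]>60)
    r=wood[:,240:290].sum(1);b=br[:,240:290].sum(1)
    print("tray first row",np.where(r>25)[0][np.where(r>25)[0]>100][0],"brass rows",[v for v in range(230,270) if b[v]>35])
    print(proj(w,S0+Rs.apply(np.array([[164,0,0],[164,0,36],[100,0,45]])/1000))[:,1])
E
```

```text
tray first row 152 brass rows [251, 252, 253, 254, 255, 256, 257]
[149.9499 157.9384 247.5545]
tray first row 150 brass rows [248, 249, 250, 251, 252, 253, 254]
[147.2745 154.7329 244.5803]
```

The tray end sits in the same place relative to the rim as in the starting home picture (within 1 px), with the pods showing outside, so I'm handing it in.

```bash
python3 - <<'E'
from plant import ctrl
print(ctrl.sign_off())
E
```

```text
the job is handed in; nothing more can be done
None
```

The tray is turned end for end and back fully home, open side up with the red pods sticking out. The gripper has let go and is clear, and the job is handed in; the first insertion caught on the sleeve's lower lip at about 38 N before I raised it 3 mm. I didn't measure the mug and jars again at the end, but nothing on the arm's path suggested contact with them.

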